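# Tighten the clamp screws of a round plate holder by quarter turns

### The arm

A 6-joint arm with a two-finger parallel gripper is mounted at the origin on a cart in front of the work surface, level with it; the furniture and walls round the work are solid. World frame = base frame: x ahead of the robot, y to its left, z up, the work surface at z = 0. Lengths are in m, angles in rad, forces in N, time in s.
With the tool pointing down it reaches from about 0.25 to 0.725 m from the base axis. Payload 4 kg.
Tool frame: the origin (TCP) lies midway between the tips of the shut fingers; the grasp point (between the pads) lies 19 mm behind it; z points along the fingers, y is the line along which they close (so a half turn about z gives the same grasp; the last joint's range is limited). The gripper opens to 85 mm and grips with 20 to 120 N. Pads are 22 mm wide; open, the fingers measure 114 mm over their backs; the gripper's body (76 mm by 85 mm) begins 54 mm behind the grasp point. The pads swing forward as they close: fully open they stand 13 mm farther back than shut.
Start: joints at [-1.157, 0.241, 0.005, 1.335, 0, 1.571], TCP at [0.201, -0.458, 0.231] pointing down, gripper open.
Joint ranges: [-2.72, 2.72], [-1.05, 1.87], [-1.09, 1.28], [-1.99, 2.15], [-1.42, 1.44], [-3.14, 3.14]. Speed limits (rad/s): [2.79, 2.79, 3.14, 3.14, 3.14, 3.14].

### API

Orientations are given as a unit quaternion [x, y, z, w].
In Python, from workcell import get_obs, camera, job_done, silhouettes gives the robot as it stands. The module is installed in compiled form; this text tells all that it offers.
- The arm moves only by the tool drive_tool, never from a script. Its argument "increments" is a list of rows, each a list of 3 entries, a list of its own where there are three numbers: the shift along the world's x, y, z in mm, then the turn, a rotation vector about the world's x, y, z in degrees, then the opening, from 0 (shut) to 1 (fully open). A call has 1 to 8 rows; each row shifts and turns the commanded pose from where the row before left it; what a row does not reach is not made up. A row lasts 1/12 s, in which the tool goes at most 41.7 mm and 7.16 degrees, less where a joint would pass 70% of its speed; a pose out of reach is approached as far as the arm can. A call is refused whole if a number of a shift passes 41.7 or a number of a turn 7.16, either way. A call with a gripper value outside its range is refused whole. The fingers move at their own pace and stop on an object; the grip force is fixed at half the most. Time passes only in rows, so rows that do not move let the fingers close. It gives the time, the measured TCP pose, the force, the opening and the grip force at its end, in the units of the state.
- get_obs(): the state, without advancing time (a new reading comes with each control period).
- camera(name): name is "scene" or "top"; returns a dict with "image" (480x640x3 uint8, red, green, blue), "K" (3x3 intrinsics, pixels), "view" (4x4, takes a point from world to camera coordinates). Camera axes: x right, y down, z forward; pixel columns grow to the right and rows downward; lengths in m; the calibration is good to about 2 mm. A picture is of the moment at which its call begins. There is no depth.
- job_done(): hands the job in; it is judged then, once.
Trained networks look in a picture, given as the dict that the camera call returned (one of the last four; its "shot" number tells which), for a name from the list of things; names that differ only in an ending like _2 or _b are one class to them, and where a whole thing is asked for, a point or a joint stands for the part that bears it (a point fixed in the world has none). Each returns a list of dicts, best first, with "conf" (0 to 1); they miss things now and then, are a little off and sometimes report something else, mostly with a low value. They report only what shows in the picture. A call takes as long as a camera call. They do not tell look-alikes from the thing itself.
- silhouettes(query, picture): "region" (480x640 bool, what is visible of it) and "bbox" ([left, top, right, bottom] in pixels, round what is visible of it).
The state is a dict: "clock": time; "joint_pos": joint angles; "joint_vel": joint speeds; "tau": joint torques, N m; "eef_pos": TCP position; "tool_rot": TCP orientation; "ft_force": force on the tool from outside, world axes, zero at the start; "ft_torque": the same for the moment, N m; "grip_width": finger opening in m; "grasp_force": force on a finger pad.
Only numpy, scipy, OpenCV 4.12 (cv2) and the standard library are available. Lean on these libraries where they do the work, as an engineer would, in place of code of your own. Each camera call takes 0.05 s, during which the arm holds its last target. There are 200 camera calls.

### The job

The copper printing plate lies in its round holder under three clamps. Take the socket key from its stand and give each of the three square-headed clamp screws one quarter turn clockwise, starting with the screw beside the holder's tongue and going round the rim clockwise (seen from above). Seat the key on each screw gently, by feel, without forcing it, touch the holder and its screws with nothing but the key, put the key fully back on its stand afterwards, and leave everything else as it is.

Things in the scene. Friction and masses are not known exactly. Their poses are not given: they have to be found in the camera images.
- key: Loose steel socket key, 62 mm tall, 90 g, upright on its stand. Origin: centre of the socket's mouth (underside); z up its axis. Flat grip bar on top: 60 mm along its x, 14 thick in y, from 34 to 62 mm above the origin. Below it a 21 mm round shank, then the smooth square socket, 22 mm outside: flared mouth 17.8 mm wide that narrows to 13.2 mm 5 mm up (sides along x and y), 19 mm deep.
- key_stand: Fixed round wooden stand, 68 mm across, 12 thick, with a square upright post 12x12 mm, 16 tall, in the middle (sides along its x and y). Origin: centre of the underside. The key is home when its socket sits over the post, its mouth resting on the disc (key origin 12 mm above the stand's).
- holder: Fixed round dark steel plate holder, 220 mm across, 14 thick; copper plate of 132 mm in the middle (top at 16.5 mm). Origin: centre of the underside. A 34 mm wide tongue sticks out of the rim along its +x. Three screws in steel clamp dogs stand about 88 mm from the centre: a at the tongue, b and c 120 and 240 degrees clockwise of it. The key must never press on any of it with over 40 N.
- screw_a (a joint): The screw beside the tongue, the first. Its turn in rad, clockwise from above positive. At 0 the head's flats lie along and across its slot (the holder's radius); starts within 0.1 of 0, a quarter turn brings it to 1.57. Brass head 12x12 mm, 16 mm tall, upright on its dog, a dark groove across its top that lies along the slot at 0. Steady friction of 0.08 N m; stays where it is left.
- screw_b (a joint): Next clockwise from the tongue, the second. Its turn in rad, clockwise from above positive. At 0 the head's flats lie along and across its slot (the holder's radius); starts within 0.1 of 0, a quarter turn brings it to 1.57. Brass head 12x12 mm, 16 mm tall, upright on its dog, a dark groove across its top that lies along the slot at 0. Steady friction of 0.08 N m; stays where it is left.
- screw_c (a joint): The last, the third. Its turn in rad, clockwise from above positive. At 0 the head's flats lie along and across its slot (the holder's radius); starts within 0.1 of 0, a quarter turn brings it to 1.57. Brass head 12x12 mm, 16 mm tall, upright on its dog, a dark groove across its top that lies along the slot at 0. Steady friction of 0.08 N m; stays where it is left.
- slot_a (a point): Middle of the slot of screw a, 20 mm over the desk, level with the dog's top from which the head rises 16 mm; axes as the holder's. The dog and its screw stand anywhere within 8 mm of this point, inward or outward along the slot (the line from the holder's centre): not measured, to be felt or seen. The dog is tight in the slot and does not slide.
- slot_b (a point): Middle of the slot of screw b, 20 mm over the desk, level with the dog's top from which the head rises 16 mm; axes as the holder's. The dog and its screw stand anywhere within 8 mm of this point, inward or outward along the slot (the line from the holder's centre): not measured, to be felt or seen. The dog is tight in the slot and does not slide.
- slot_c (a point): Middle of the slot of screw c, 20 mm over the desk, level with the dog's top from which the head rises 16 mm; axes as the holder's. The dog and its screw stand anywhere within 8 mm of this point, inward or outward along the slot (the line from the holder's centre): not measured, to be felt or seen. The dog is tight in the slot and does not slide.
- eraser: Bystander, loose: block eraser, 21x42x13 mm, lying on the middle of the copper plate. Origin: centre of its underside.
- mix_cup: Bystander, loose: small white cup, 44 mm across, 32 mm tall, to the right of the holder. Origin: centre of its underside.
- ink_tube: Bystander, loose: lying ink tube, 36x131x24 mm, to the right of the holder. Origin: centre of its underside.
- baren: Bystander, loose: round printing pad, 100 mm across, 35 mm tall, behind the key stand to the left. Origin: centre of its underside.
- spice_jar: Bystander, loose: small jar, 45 mm across, 106 mm tall, behind the key stand. Origin: centre of its underside.
- brayer: Bystander, loose: ink roller with a handle, 112x170x34 mm, at the left. Origin: centre of its underside.
Mind the look-alikes: they are no part of the job. Of the things like the key_stand, leave any that is blue, red or turquoise; of the rest the larger one is meant.

How it is judged:
On the way, in this order (a step that is already met when the one before it is completed fails the run):
1. the screw beside the tongue has had its quarter turn, the other two not yet (value of joint screw_a between 1.25 and 1.89 rad and value of joint screw_b between -0.35 and 0.35 rad and value of joint screw_c between -0.35 and 0.35 rad), for 0.2 s.
2. the next screw clockwise has had its quarter turn, the third not yet (value of joint screw_a between 1.25 and 1.89 rad and value of joint screw_b between 1.25 and 1.89 rad and value of joint screw_c between -0.35 and 0.35 rad), for 0.2 s.
3. the third screw has had its quarter turn (value of joint screw_a between 1.25 and 1.89 rad and value of joint screw_b between 1.25 and 1.89 rad and value of joint screw_c between 1.25 and 1.89 rad), for 0.2 s.
At the end, for the whole second after the job is handed in: All three screws stand a quarter turn clockwise (1.25 to 1.89 rad) and the key is back over its stand's post: within 5 mm sideways and 4 mm of fully down, upright, at rest (all of step 3 and horizontal distance between key and key_stand below 0.005 m and z of key in the frame of key_stand below 0.016 m and angle between key's own z axis and vertical below 0.1 rad and linear speed of key below 0.02 m/s); the robot touches nothing.
It fails at once if the key presses on the holder, a dog or a screw with more than 40 N (contact force between key and holder above 40 N).
It fails at once if the gripper's fingers touch the holder, a dog or a screw (contact force between the fingers and holder above 3 N).
It fails at once if one of the bystanders (eraser, cup, ink tube, baren, jar, ink roller) is moved by more than 20 mm (distance of any of eraser, mix_cup, ink_tube, baren, spice_jar, brayer from where it was at the start of the episode above 0.02 m).
It also fails if it takes over 72 s, if anything falls off the work surface, if the arm or the gripper's body presses on something with over 40 N, if the wrist force passes 120 N, or if a joint passes its speed limit or range.

## Working session

There is one attempt and no reset: what is moved stays moved. The work goes in short steps, Python scripts to look and compute and a tool call to move; the robot and the scene stay as the last step left them, time stands still between calls to the robot, and variables do not carry over. Pictures are saved under pics/ and viewed, at most 10 in all, crops included, and the job is handed in when it is done.

Besides the shell and the picture viewer there is one more tool, called after "Emit:" in YAML: its name, and indented under it one key for each argument. drive_tool: Moves the arm, as the interface text tells. Its arguments: {"type":"object","properties":{"increments":{"type":"array"}},"required":["increments"]}

```bash
mkdir -p pics; python3 - <<'E'
from workcell import *
import cv2,pickle
o=get_obs();print(o)
for n in("scene","top"):
    p=camera(n);cv2.imwrite(f"pics/{n}0.png",p["image"][:,:,::-1]);print(n,p["K"].tolist(),p["view"].tolist())
    res={}
    for q in("key","key_stand","holder","screw_a","eraser"):
        r=silhouettes(q,p);res[q]=r
        for d in r:
            ys,xs=d["region"].nonzero();print(q,round(d["conf"],2),d["bbox"],xs.mean().round(1),ys.mean().round(1),len(xs))
    pickle.dump((p,res),open(f"{n}0.pkl","wb"))
E
```

```text
{'clock': 0.0, 'joint_pos': array([-1.15701701e+00,  2.41412412e-01,  3.70433951e-03,  1.33516692e+00,
       -3.06318254e-05,  1.57079642e+00]), 'joint_vel': array([-0.00010915,  0.00113971, -0.00084768,  0.00060607,  0.00105088,
       -0.00139527]), 'tau': array([ 1.75967471e-04, -3.72321403e+01,  2.52405471e+01,  1.69617048e-02,
        1.26166660e-04, -4.61892231e-07]), 'eef_pos': array([ 0.20077496, -0.45723193,  0.23040563]), 'tool_rot': array([ 9.78674042e-01,  2.05416746e-01, -2.28485850e-04, -1.01402248e-03]), 'ft_force': array([0.57609302, 0.11694837, 0.25167105]), 'ft_torque': array([ 0.04483156,  0.02777943, -0.04911663]), 'grasp_force': 0.0, 'grip_width': 0.08550836036202318}
scene [[523.6594701459068, 0.0, 330.24669936801223], [0.0, 523.6594701459068, 249.10163124573458], [0.0, 0.0, 1.0]] [[0.7627080968104228, -0.6467428138781924, 0.00030291375073476947, -0.45072905840415123], [-0.31045824334499433, -0.3665362644904124, -0.8770785859616886, 0.19637472707510817], [0.5673553015518256, 0.6688608969810784, -0.48034681459410644, 1.0097367712234298], [0.0, 0.0, 0.0, 1.0]]
ke
[... 855 characters left out ...]
 1.0]]
key 0.68 [219.9, 216.6, 234.5, 239.5] 226.5 228.7 218
key 0.56 [157.1, 176.8, 195.8, 212.4] 176.3 194.2 1147
key_stand 0.81 [261.9, 190.4, 283.9, 213.0] 271.3 198.9 349
key_stand 0.78 [214.4, 218.8, 242.2, 242.6] 230.5 231.5 326
key_stand 0.73 [236.1, 259.2, 255.2, 277.6] 246.5 267.5 241
key_stand 0.63 [262.5, 276.7, 288.1, 306.0] 274.2 290.5 562
key_stand 0.59 [188.3, 272.2, 213.5, 304.4] 201.1 288.0 569
holder 0.88 [324.5, 184.8, 407.5, 281.3] 364.6 235.4 5752
holder 0.35 [221.8, 170.4, 242.9, 196.4] 230.5 181.3 456
holder 0.26 [365.3, 222.3, 369.1, 242.5] 366.0 233.2 125
eraser 0.52 [363.2, 222.7, 370.1, 241.0] 366.2 232.5 86
eraser 0.26 [117.2, 241.6, 190.0, 286.1] 145.8 258.7 991
```

View pics/scene0.png

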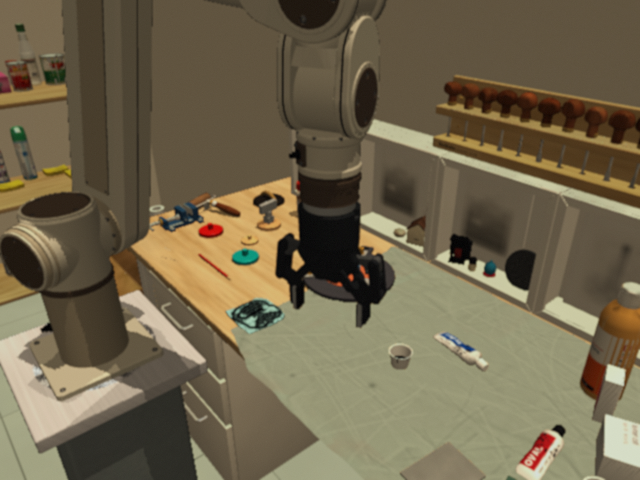

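View pics/top0.png

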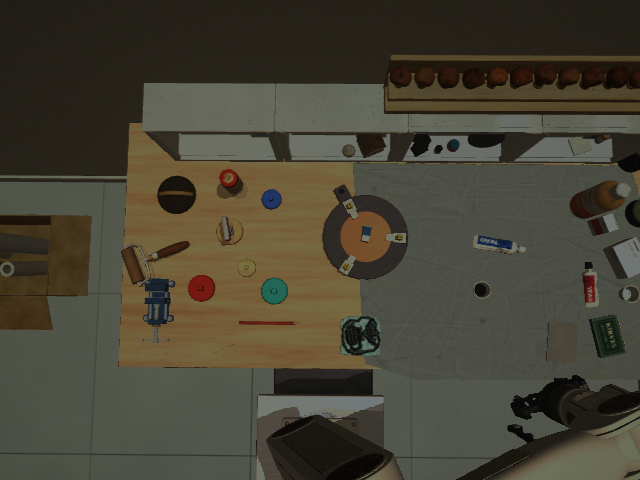

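The top view shows the holder around (365,237), with its tongue at (342,190) and screws near (350,207), (397,238) and (347,266). The key is on the beige stand near (230,231). In the scene view the arm hides the holder and the key, so I'll enlarge the top view.

```bash
python3 - <<'E'
import cv2,pickle,numpy as np
p,_=pickle.load(open("top0.pkl","rb"));im=p["image"][:,:,::-1]
a=im[183:283,320:410];b=im[205:255,205:255]
a=cv2.resize(a,None,fx=6,fy=6,interpolation=cv2.INTER_CUBIC);b=cv2.resize(b,None,fx=5,fy=5,interpolation=cv2.INTER_CUBIC)
c=np.zeros((600,800,3),np.uint8);c[:,:540]=a;c[:250,550:800]=b
cv2.imwrite("pics/crop.png",cv2.convertScaleAbs(c,alpha=1.6))
E
```

```text
(no output)
```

View pics/crop.png

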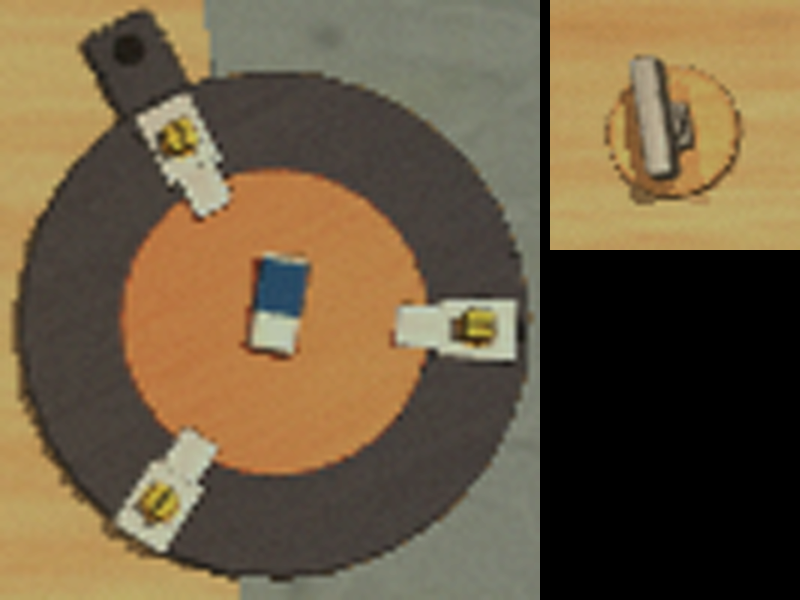

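```bash
cat > h.py <<'E'
import numpy as np,cv2
def ray(p,u,v):
    R=p["view"][:3,:3];t=p["view"][:3,3];d=R.T@np.linalg.solve(p["K"],[u,v,1.]);return -R.T@t,d
def atz(p,u,v,z):
    o,d=ray(p,u,v);return o+d*(z-o[2])/d[2]
def proj(p,X):
    c=p["view"]@np.r_[X,1];q=p["K"]@c[:3];return q[:2]/q[2]
def tri(*obs):
    A=np.zeros((3,3));b=np.zeros(3)
    for p,u,v in obs:
        o,d=ray(p,u,v);d/=np.linalg.norm(d);M=np.eye(3)-np.outer(d,d);A+=M;b+=M@o
    return np.linalg.solve(A,b)
def circ(P):
    A=np.c_[2*P[:,:2],np.ones(len(P))];s=np.linalg.lstsq(A,(P[:,:2]**2).sum(1),rcond=None)[0];return s[0],s[1],np.sqrt(s[2]+s[0]**2+s[1]**2)
E
python3 - <<'E'
import pickle;from h import *
p,_=pickle.load(open("top0.pkl","rb"));s,rs=pickle.load(open("scene0.pkl","rb"))
hsv=cv2.cvtColor(p["image"],cv2.COLOR_RGB2HSV);H,S,V=[hsv[...,i].astype(int) for i in range(3)]
Y,X=np.mgrid[:480,:640];box=(X>322)&(X<408)&(Y>184)&(Y<281)
def cont(m):
    c=max(cv2.findContours(m.astype(np.uint8),0,2)[0],key=cv2.contourArea)[:,0].astype(float);return c
# copper
m=box&(S>110)&(H>4)&(H<18)&(V>110)&(np.hypot(X-365,Y-237)<30)
c=cont(m);P=np.array([atz(p,u,v,.0165) for u,v in c]);k=circ(P)
for _ in range(5):
    r=np.hypot(P[:,0]-k[0],P[:,1]-k[1])-k[2];k=circ(P[np.abs(r)<.002])
print("copper",k,(np.abs(r)<.002).sum(),len(P))
# holder: dark
m=box&(V<85)&(S<80)|(box&(np.hypot(X-365,Y-237)<34))
c=cont(m);P=np.array([atz(p,u,v,.014) for u,v in c]);k2=k[:2]+(.11,)
for _ in range(8):
    r=np.hypot(P[:,0]-k2[0],P[:,1]-k2[1])-k2[2];k2=circ(P[np.abs(r)<.003])
print("holder",k2,(np.abs(r)<.003).sum(),len(P))
hole=atz(p,320+128/6,183+49/6,.014);C=np.array(k[:2]);th=np.degrees(np.arctan2(*(hole[:2]-C)[::-1]));print("tongue hole",hole,th)
# screws yellow
m=box&(S>130)&(H>18)&(H<32)&(V>60)
n,l,st,ce=cv2.connectedComponentsWithStats(m.astype(np.uint8))
for i in range(1,n):
    if st[i,4]>6:
        w=atz(p,*ce[i],.034);d=w[:2]-C;print("screw",ce[i],st[i,4],w.round(4),np.hypot(*d).round(4),np.degrees(np.arctan2(d[1],d[0])).round(1))
# key
print("key top at .074",atz(p,225.4,228.6,.074),"stand at .012",atz(p,229.4,231.2,.012))
for d in rs["key"]: 
    b=d["bbox"];print(b)
K=atz(p,225.4,228.6,.074);print("proj in scene",proj(s,K),proj(s,[K[0],K[1],.012]))
bu=np.array([[205+(648-550)/5,205+57/5],[205+(658-550)/5,205+178/5]]);e=[atz(p,*q,.074) for q in bu];print("bar",e,np.linalg.norm(e[1]-e[0]),np.degrees(np.arctan2(*(e[1]-e[0])[1::-1])))
i=s["image"][185:245,240:300,::-1];cv2.imwrite("pics/key_s.png",cv2.resize(i,None,fx=9,fy=9,interpolation=2))
E
```

```text
copper (np.float64(0.5520384363883826), np.float64(-0.11093199940125092), np.float64(0.06319975414019138)) 66 90
holder (np.float64(0.5519075958142906), np.float64(-0.11217431157636576), np.float64(0.10799285205614367)) 52 100
tongue hole [ 0.66916774 -0.04962506  0.014     ] 27.628122448679278
screw [349.52380952 205.0952381 ] 21 [ 0.6293 -0.0702  0.034 ] 0.0873 27.8
screw [399.5 236.5] 16 [ 0.5495 -0.1968  0.034 ] 0.0859 -91.7
screw [325.23076923 262.15384615] 13 [ 0.4833 -0.0093  0.034 ] 0.1227 124.1
screw [346.         266.17391304] 23 [ 0.4735 -0.0616  0.034 ] 0.0927 147.9
screw [339.66666667 274.33333333] 15 [ 0.4529 -0.0458  0.034 ] 0.1187 146.7
screw [330.2 276.2] 30 [ 0.448 -0.022  0.034] 0.1369 139.5
key top at .074 [0.56213926 0.23773034 0.074     ] stand at .012 [0.56335429 0.23858029 0.012     ]
[296.1, 176.7, 299.9, 204.7]
[262.0, 198.2, 274.1, 225.0]
proj in scene [266.88359611 202.15448433] [268.15034571 222.31366467]
bar [array([0.59259978, 0.2404946 , 0.074     ]), array([0.53232441, 0.23400366, 0.074     ])] 0.06062386357204285 -173.8536127430005
```

View pics/key_s.png

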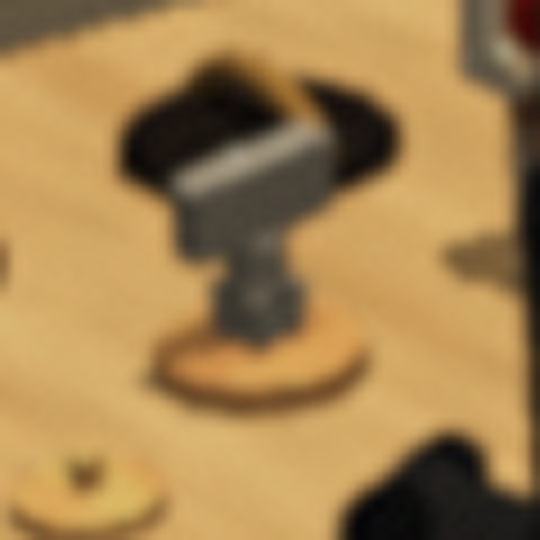

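The key's bar triangulates consistently: both views agree on a top height of about 74 mm. The bar centre is near (0.562, 0.238) with its axis at about 6°. I'll move above it.

Emit:
drive_tool:
  increments:
    - [[15, 29, 0], [0, 0, -0.73], 1]
    - [[15, 29, 0], [0, 0, -0.73], 1]
    - [[15, 29, 0], [0, 0, -0.73], 1]
    - [[15, 29, 0], [0, 0, -0.73], 1]
    - [[15, 29, 0], [0, 0, -0.73], 1]
    - [[15, 29, 0], [0, 0, -0.73], 1]
    - [[15, 29, 0], [0, 0, -0.73], 1]
    - [[15, 29, 0], [0, 0, -0.73], 1]

```text
clock: 1.27
eef_pos: [0.3215, -0.2244, 0.2315]
tool_rot: [0.988, 0.155, 0.0, 0.0]
ft_force: [0.7, -1.5, -0.3]
grip_width: 0.0853
grasp_force: 0.0
```

Emit:
drive_tool:
  increments:
    - [[15, 29, 0], [0, 0, -0.73], 1]
    - [[15, 29, 0], [0, 0, -0.73], 1]
    - [[15, 29, 0], [0, 0, -0.73], 1]
    - [[15, 29, 0], [0, 0, -0.73], 1]
    - [[15, 29, 0], [0, 0, -0.73], 1]
    - [[15, 29, 0], [0, 0, -0.73], 1]
    - [[15, 29, 0], [0, 0, -0.73], 1]
    - [[15, 29, 0], [0, 0, -0.73], 1]

```text
clock: 1.93
eef_pos: [0.4416, 0.0078, 0.2316]
tool_rot: [0.995, 0.105, 0.0, 0.0]
ft_force: [-0.1, -0.4, -0.4]
grip_width: 0.0857
grasp_force: 0.0
```

Emit:
drive_tool:
  increments:
    - [[15, 29, 0], [0, 0, -0.73], 1]
    - [[15, 29, 0], [0, 0, -0.73], 1]
    - [[15, 29, 0], [0, 0, -0.73], 1]
    - [[15, 29, 0], [0, 0, -0.73], 1]
    - [[15, 29, 0], [0, 0, -0.73], 1]
    - [[15, 29, 0], [0, 0, -0.73], 1]
    - [[15, 29, 0], [0, 0, -0.73], 1]
    - [[15, 29, 0], [0, 0, -0.73], 1]

```text
clock: 2.6
eef_pos: [0.5786, 0.159, 0.2313]
tool_rot: [0.993, 0.118, -0.004, -0.033]
ft_force: [0.5, -0.5, 0.5]
grip_width: 0.0854
grasp_force: 0.0
```

```bash
python3 - <<'E'
from h import *;from workcell import *
import pickle
from scipy.spatial.transform import Rotation as R
o=get_obs();print(o["clock"],o["eef_pos"],R.from_quat(o["tool_rot"]).as_matrix().round(3).tolist(),o["joint_pos"].round(3))
s=camera("scene");t=camera("top");pickle.dump((s,t),open("p1.pkl","wb"))
print(proj(s,[.552,-.111,.0165]))
a=s["image"][225:315,290:400,::-1];a=cv2.resize(a,(770,590),interpolation=2);cv2.imwrite("pics/s1.png",cv2.convertScaleAbs(a,alpha=1.4))
E
```

```text
2.6 [0.57864128 0.15904344 0.23127162] [[0.972, 0.233, -0.016], [0.234, -0.97, 0.064], [-0.001, -0.066, -0.998]] [0.235 0.444 0.294 1.421 0.066 3.141]
[348.00631742 270.71721535]
```

View pics/s1.png

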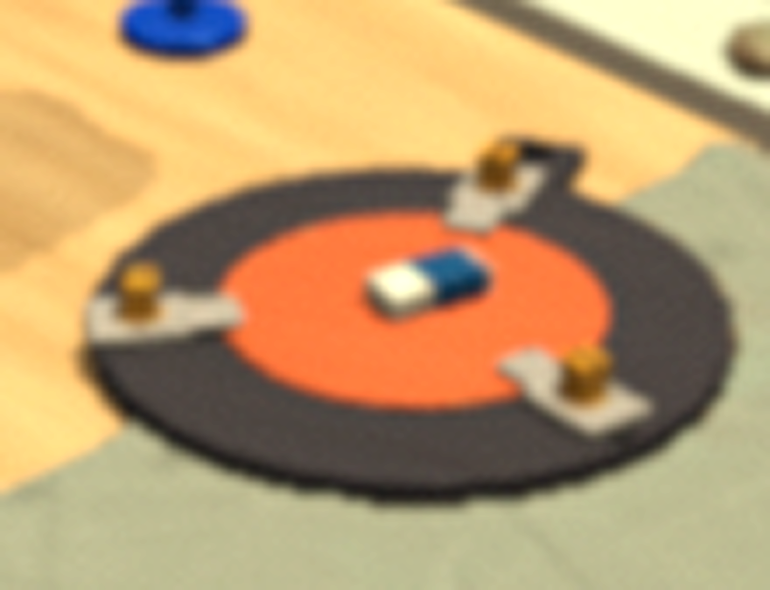

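The scene view is now clear. The screws are at crop positions a (497,168), b (585,375) and c (140,292). Joint 6 hit its limit, so I'll use the half-turn equivalent grasp.

Emit:
drive_tool:
  increments:
    - [[0, 3, 0], [-3.67, -0.92, 5], 1]
    - [[-1, 4, 0], [0, 0, 6.98], 1]
    - [[-1, 4, 0], [0, 0, 6.98], 1]
    - [[-1, 4, 0], [0, 0, 6.98], 1]
    - [[-1, 4, 0], [0, 0, 6.98], 1]
    - [[-1, 4, 0], [0, 0, 6.98], 1]
    - [[-1, 4, 0], [0, 0, 6.98], 1]
    - [[-1, 4, 0], [0, 0, 6.98], 1]

```text
clock: 3.37
eef_pos: [0.5702, 0.1889, 0.2315]
tool_rot: [0.831, 0.557, -0.001, 0.001]
ft_force: [-0.0, 0.5, 0.1]
grip_width: 0.0851
grasp_force: 0.0
```

Emit:
drive_tool:
  increments:
    - [[-1, 4, 0], [0, 0, 6.98], 1]
    - [[-1, 4, 0], [0, 0, 6.98], 1]
    - [[-1, 4, 0], [0, 0, 6.98], 1]
    - [[-1, 4, 0], [0, 0, 6.98], 1]
    - [[-1, 4, 0], [0, 0, 6.98], 1]
    - [[-1, 4, 0], [0, 0, 6.98], 1]
    - [[-1, 4, 0], [0, 0, 6.98], 1]
    - [[-1, 4, 0], [0, 0, 6.98], 1]

```text
clock: 4.03
eef_pos: [0.5623, 0.2209, 0.2315]
tool_rot: [0.473, 0.881, -0.001, 0.001]
ft_force: [-0.5, 1.0, 0.2]
grip_width: 0.0855
grasp_force: 0.0
```

Emit:
drive_tool:
  increments:
    - [[-1, 4, 0], [0, 0, 6.98], 1]
    - [[0, 4, 0], [0, 0, 6.98], 1]
    - [[0, 4, 0], [0, 0, 6.98], 1]
    - [[0, 4, 0], [0, 0, 6.98], 1]
    - [[0, 0, 0], [0, 0, 6.98], 1]
    - [[0, 0, 0], [0, 0, 6.98], 1]
    - [[0, 0, 0], [0, 0, 6.98], 1]
    - [[0, 0, 0], [0, 0, 6.98], 1]

```text
clock: 4.7
eef_pos: [0.5613, 0.2367, 0.2314]
tool_rot: [0.006, 1.0, -0.0, 0.001]
ft_force: [-0.2, -0.8, 0.3]
grip_width: 0.0853
grasp_force: 0.0
```

Emit:
drive_tool:
  increments:
    - [[0, 0, 0], [0, 0, 6.98], 1]
    - [[0, 0, 0], [0, 0, 0], 1]
    - [[0, 0, 0], [0, 0, 0], 1]

```text
clock: 4.95
eef_pos: [0.5615, 0.2369, 0.2315]
tool_rot: [-0.051, 0.999, 0.0, 0.001]
ft_force: [0.5, -0.0, -0.3]
grip_width: 0.0852
grasp_force: 0.0
```

```bash
cat >> h.py <<'E'
from scipy.spatial.transform import Rotation as R
def st():
    from workcell import get_obs
    o=get_obs();M=R.from_quat(o["tool_rot"]).as_matrix()
    print("t %.2f"%o["clock"],(o["eef_pos"]*1e3).round(1),"yaw %.2f"%(np.degrees(np.arctan2(M[1,0],M[0,0]))%360),"tz",M[:,2].round(4),"j",o["joint_pos"].round(2),"f",o["ft_force"].round(1),"tq",o["ft_torque"].round(2),"g %.4f %.0f"%(o["grip_width"],o["grasp_force"]));return o
E
python3 - <<'E'
from h import *;import pickle
st();s,t=pickle.load(open("p1.pkl","rb"));t=pickle.load(open("top0.pkl","rb"))[0]
C=np.array([.552,-.1115])
for n,q,w in(("a",(361.0,250.6),(349.5,205.1)),("b",(373.6,282.2),(399.5,236.5)),("c",(310.0,269.5),(346,266.2))):
    A=atz(s,*q,.028);B=atz(t,*w,.034);T=tri((s,*q),(t,*w))
    for X in(A,B,T):
        d=X[:2]-C;print(n,(X*1e3).round(1),np.hypot(*d).round(4),np.degrees(np.arctan2(d[1],d[0])).round(1))
# copper ellipse in scene
hsv=cv2.cvtColor(s["image"],cv2.COLOR_RGB2HSV).astype(int);m=((hsv[...,0]<14)&(hsv[...,1]>150)).astype(np.uint8);m[:,:300]=0;m[:,400:]=0;m[:240]=0;m[:]=cv2.morphologyEx(m,3,np.ones((3,3)))
c=max(cv2.findContours(m,0,2)[0],key=cv2.contourArea)[:,0];P=np.array([atz(s,u,v,.0165) for u,v in c]);k=circ(P)
for _ in range(5): r=np.hypot(P[:,0]-k[0],P[:,1]-k[1])-k[2];k=circ(P[np.abs(r)<.002])
print("copper scene",k,len(c))
# key bar ends triangulation in scene
for q in((260.,205.8),(276.7,200.)):print("bar",(atz(s,*q,.074)*1e3).round(1))
E
```

```text
t 4.95 [561.5 236.9 231.5] yaw 185.79 tz [ 2.7e-03  4.0e-04 -1.0e+00] j [ 0.4   0.46  0.32  1.43 -0.    0.3 ] f [ 0.5 -0.  -0.3] tq [-0.05  0.01 -0.01] g 0.0852 0
a [628.7 -73.9  28. ] 0.0854 26.1
a [629.3 -70.2  34. ] 0.0877 28.1
a [631.1 -70.7  25.7] 0.089 27.3
b [ 549.5 -199.3   28. ] 0.0878 -91.6
b [ 549.5 -196.8   34. ] 0.0853 -91.7
b [ 550.5 -197.9   26.9] 0.0864 -91.0
c [475.  -63.6  28. ] 0.0907 148.1
c [473.4 -61.6  34. ] 0.0931 147.6
c [474.7 -62.4  27.5] 0.0916 147.6
copper scene (np.float64(0.5507704686892938), np.float64(-0.11322185584684052), np.float64(0.06572888141665766)) 76
bar [533.8 229.3  74. ]
bar [591.6 232.5  74. ]
```

Emit:
drive_tool:
  increments:
    - [[1, 0, -25], [0, 0, 0], 1]
    - [[0, 0, -25], [0, 0, 0.36], 1]
    - [[0, 0, -25], [0, 0, 0], 1]
    - [[0, 0, -25], [0, 0, 0], 1]
    - [[0, 0, -25], [0, 0, 0], 1]
    - [[0, 0, -25], [0, 0, 0], 1]
    - [[0, 0, -20], [0, 0, 0], 1]
    - [[0, 0, -13], [0, 0, 0], 0.5]

```text
clock: 5.62
eef_pos: [0.5612, 0.2364, 0.0457]
tool_rot: [-0.054, 0.999, -0.0, -0.0]
ft_force: [-0.4, 0.4, 0.4]
grip_width: 0.075
grasp_force: 0.0
```

Emit:
drive_tool:
  increments:
    - [[0, 0, 0], [0, 0, 0], 0.3]
    - [[0, 0, 0], [0, 0, 0], 0.25]
    - [[0, 0, 0], [0, 0, 0], 0.25]
    - [[0, 0, 0], [0, 0, 0], 0.25]

```text
clock: 5.95
eef_pos: [0.5641, 0.2377, 0.0501]
tool_rot: [-0.055, 0.998, 0.001, 0.003]
ft_force: [-1.0, -0.5, 0.6]
grip_width: 0.0256
grasp_force: 0.0
```

```bash
python3 - <<'E'
from h import *;from workcell import *
st();s=camera("scene");t=camera("top")
print(proj(s,[.5625,.237,.06]),proj(t,[.5625,.237,.06]))
a=cv2.resize(s["image"][170:245,230:305,::-1],(400,400),interpolation=2);b=cv2.resize(t["image"][190:265,190:265,::-1],(400,400),interpolation=2)
cv2.imwrite("pics/g1.png",cv2.convertScaleAbs(np.hstack([a,b]),alpha=1.5))
E
```

```text
t 5.95 [564.1 237.7  50.1] yaw 186.30 tz [ 0.0057  0.0019 -1.    ] j [ 0.4   0.58  0.03  1.02 -0.    0.29] f [-1.  -0.5  0.6] tq [-0.02  0.03 -0.  ] g 0.0256 0
[267.43024459 206.82616496] [226.7028671  229.17419926]
```

View pics/g1.png

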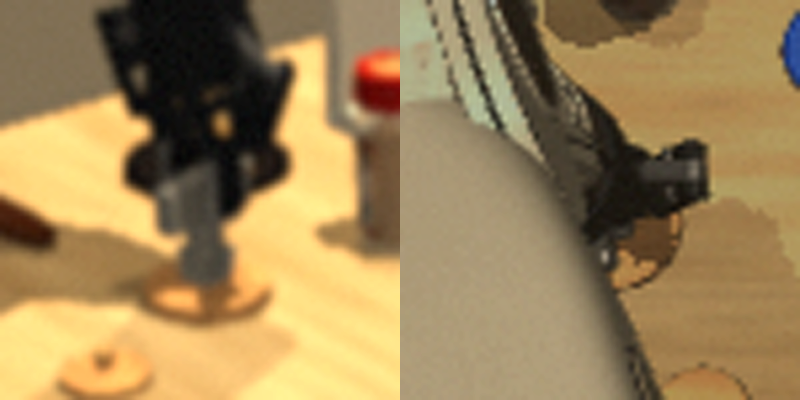

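The bar is between the fingers, above the beige stand. Closing slowly and watching the side force.

Emit:
drive_tool:
  increments:
    - [[0, 0, 0], [0, 0, 0], 0.22]
    - [[0, 0, 0], [0, 0, 0], 0.2]

```text
clock: 6.22
eef_pos: [0.5632, 0.2375, 0.0491]
tool_rot: [-0.055, 0.998, 0.001, 0.002]
ft_force: [0.5, 1.0, 0.2]
grip_width: 0.0173
grasp_force: 0.1
```

Emit:
drive_tool:
  increments:
    - [[0, 0, 0], [0, 0, 0], 0.18]
    - [[0, 0, 0], [0, 0, 0], 0.17]

```text
clock: 6.38
eef_pos: [0.5632, 0.2377, 0.0487]
tool_rot: [-0.055, 0.998, 0.001, 0.002]
ft_force: [0.9, 1.6, 1.2]
grip_width: 0.0143
grasp_force: 0.9
```

```bash
python3 -c "
from h import *;st()"
```

```text
t 6.38 [563.2 237.7  48.7] yaw 186.35 tz [ 0.0036  0.0016 -1.    ] j [0.4  0.58 0.03 1.01 0.   0.29] f [0.9 1.6 1.2] tq [ 0.19 -0.02 -0.03] g 0.0143 1
```

Emit:
drive_tool:
  increments:
    - [[0, 0, 0], [0, 0, 0], 0]
    - [[0, 0, 0], [0, 0, 0], 0]
    - [[0, 0, 0], [0, 0, 0], 0]
    - [[0, 0, 0], [0, 0, 0], 0]
    - [[0, 0, 0], [0, 0, 0], 0]

```text
clock: 6.8
eef_pos: [0.5632, 0.2379, 0.0488]
tool_rot: [-0.056, 0.998, 0.001, 0.002]
ft_force: [-0.4, 2.2, 3.3]
grip_width: 0.0129
grasp_force: 59.8
```

```bash
python3 -c "
from h import *;st()"
```

```text
t 6.80 [563.2 237.9  48.8] yaw 186.37 tz [ 0.0036  0.0019 -1.    ] j [0.4  0.58 0.03 1.01 0.   0.29] f [-0.4  2.2  3.3] tq [0.63 0.21 0.03] g 0.0129 60
```

Emit:
drive_tool:
  increments:
    - [[0, 0, 2], [0, 0, 0], 0]
    - [[0, 0, 4], [0, 0, 0], 0]
    - [[0, 0, 6], [0, 0, 0], 0]
    - [[0, 0, 8], [0, 0, 0], 0]
    - [[0, 0, 15], [0, 0, 0], 0]
    - [[0, 0, 15], [0, 0, 0], 0]
    - [[0, 0, 10], [0, 0, 0], 0]
    - [[0, 0, 0], [0, 0, 0], 0]

```text
clock: 7.47
eef_pos: [0.5642, 0.237, 0.1113]
tool_rot: [-0.055, 0.998, 0.0, 0.003]
ft_force: [0.4, -0.1, -0.7]
grip_width: 0.0132
grasp_force: 59.1
```

```bash
python3 -c "
from h import *;st()"
```

```text
t 7.47 [564.2 237.  111.3] yaw 186.31 tz [ 0.0068  0.001  -1.    ] j [ 0.4   0.53  0.11  1.15 -0.    0.29] f [ 0.4 -0.1 -0.7] tq [ 0.06 -0.03 -0.04] g 0.0132 59
```

Key in hand, force free. Moving over screw a.

Emit:
drive_tool:
  increments:
    - [[4.1, -19.2, 0], [0, 0, 1.34], 0]
    - [[4.1, -19.2, 0], [0, 0, 1.34], 0]
    - [[4.1, -19.2, 0], [0, 0, 1.34], 0]
    - [[4.1, -19.2, 0], [0, 0, 1.34], 0]
    - [[4.1, -19.2, 0], [0, 0, 1.34], 0]
    - [[4.1, -19.2, 0], [0, 0, 1.34], 0]
    - [[4.1, -19.2, 0], [0, 0, 1.34], 0]
    - [[4.1, -19.2, 0], [0, 0, 1.34], 0]

```text
clock: 8.13
eef_pos: [0.5949, 0.082, 0.1075]
tool_rot: [-0.149, 0.989, -0.0, 0.0]
ft_force: [-0.4, 0.5, -1.5]
grip_width: 0.013
grasp_force: 59.1
```

Emit:
drive_tool:
  increments:
    - [[4.1, -19.2, 0], [0, 0, 1.34], 0]
    - [[4.1, -19.2, 0], [0, 0, 1.34], 0]
    - [[4.1, -19.2, 0], [0, 0, 1.34], 0]
    - [[4.1, -19.2, -5], [0, 0, 1.34], 0]
    - [[4.1, -19.2, -5], [0, 0, 1.34], 0]
    - [[4.1, -19.2, -5], [0, 0, 1.34], 0]
    - [[4.1, -19.2, -5], [0, 0, 1.34], 0]
    - [[4.1, -19.2, 0], [0, 0, 1.34], 0]

```text
clock: 8.8
eef_pos: [0.6267, -0.0712, 0.0861]
tool_rot: [-0.24, 0.971, 0.001, -0.001]
ft_force: [1.5, -0.5, -1.2]
grip_width: 0.0124
grasp_force: 59.1
```

Emit:
drive_tool:
  increments:
    - [[0, 0, 0], [0, 0, 0], 0]
    - [[0, 0, 0], [0, 0, 0], 0]
    - [[0, 0, 0], [0, 0, 0], 0]

```text
clock: 9.05
eef_pos: [0.6277, -0.0699, 0.0877]
tool_rot: [-0.24, 0.971, 0.001, 0.001]
ft_force: [-0.0, -0.4, -1.2]
grip_width: 0.0131
grasp_force: 59.1
```

```bash
python3 - <<'E'
from h import *;from workcell import *
import pickle
o=st();s=camera("scene");t=camera("top");pickle.dump((s,t,o),open("p2.pkl","wb"))
a=cv2.resize(s["image"][210:285,325:400,::-1],(600,600),interpolation=2);b=cv2.resize(t["image"][180:230,325:375,::-1],(200,200),interpolation=2)
c=np.zeros((600,800,3),np.uint8);c[:,:600]=a;c[:200,600:]=b
cv2.imwrite("pics/h1.png",cv2.convertScaleAbs(c,alpha=1.4))
e=o["eef_pos"]
for z in(-.0367,0):print(proj(s,e+[0,0,z]),proj(t,e+[0,0,z]))
E
```

```text
t 9.05 [627.7 -69.9  87.7] yaw 207.75 tz [ 7.0e-04  1.9e-03 -1.0e+00] j [-0.11  0.59  0.15  1.13  0.   -0.6 ] f [-0.  -0.4 -1.2] tq [ 0.03 -0.02 -0.05] g 0.0131 59
[359.87459488 241.9597459 ] [349.61729354 204.58870453]
[360.28816738 228.66128358] [350.1266206  202.06354893]
```

View pics/h1.png

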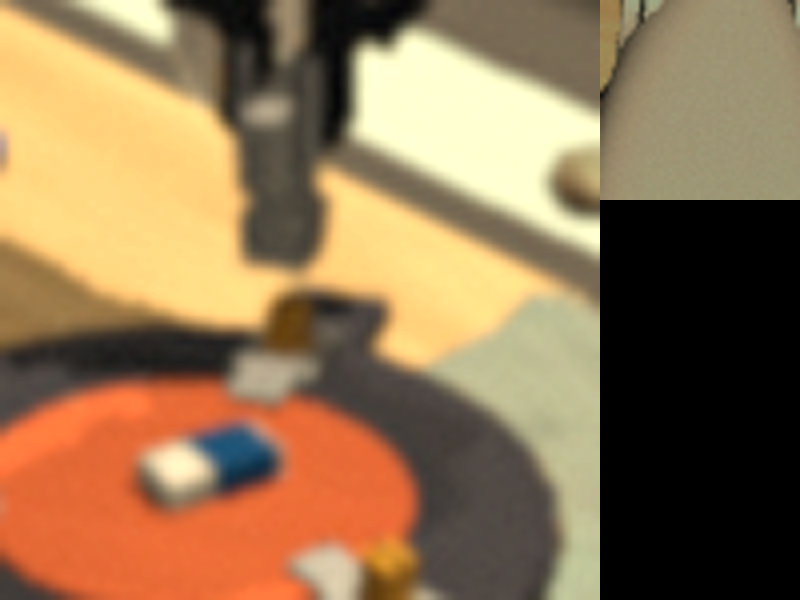

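The scene crop shows the socket mouth centred at crop u≈284 and the screw head at u≈290. The screw is therefore about 2.5 mm to the camera's right, which agrees with the top view. Adjusting and descending.

Emit:
drive_tool:
  increments:
    - [[0.9, -0.8, -3], [0, 0, 0], 0]
    - [[0.8, -0.8, -4], [0, 0, 0], 0]
    - [[0, 0, -4], [0, 0, 0], 0]
    - [[0, 0, -1.5], [0, 0, 0], 0]
    - [[0, 0, 0], [0, 0, 0], 0]
    - [[0, 0, 0], [0, 0, 0], 0]

```text
clock: 9.65
eef_pos: [0.6299, -0.0714, 0.0755]
tool_rot: [-0.24, 0.971, 0.001, 0.001]
ft_force: [-0.4, 0.0, -1.0]
grip_width: 0.0129
grasp_force: 59.1
```

Emit:
drive_tool:
  increments:
    - [[0, 0, -1], [0, 0, 0], 0]
    - [[0, 0, -1], [0, 0, 0], 0]
    - [[0, 0, -1], [0, 0, 0], 0]
    - [[0, 0, 0], [0, 0, 0], 0]

```text
clock: 9.98
eef_pos: [0.63, -0.0715, 0.0727]
tool_rot: [-0.24, 0.971, 0.001, 0.001]
ft_force: [0.0, 0.4, -0.8]
grip_width: 0.0135
grasp_force: 59.1
```

```bash
python3 -c "
from h import *;st()"
```

```text
t 9.98 [630.  -71.5  72.7] yaw 207.78 tz [ 0.0021  0.0017 -1.    ] j [-0.11  0.6   0.14  1.1   0.   -0.6 ] f [ 0.   0.4 -0.8] tq [0.01 0.03 0.03] g 0.0135 59
```

Emit:
drive_tool:
  increments:
    - [[0, 0, -0.7], [0, 0, 0], 0]
    - [[0, 0, -0.7], [0, 0, 0], 0]
    - [[0, 0, 0], [0, 0, 0], 0]

```text
clock: 10.23
eef_pos: [0.6301, -0.0715, 0.0713]
tool_rot: [-0.24, 0.971, 0.001, 0.001]
ft_force: [-0.3, -0.1, -1.3]
grip_width: 0.0129
grasp_force: 59.1
```

Emit:
drive_tool:
  increments:
    - [[0, 0, -0.5], [0, 0, 0], 0]
    - [[0, 0, -0.5], [0, 0, 0], 0]
    - [[0, 0, 0], [0, 0, 0], 0]

```text
clock: 10.48
eef_pos: [0.6301, -0.0715, 0.0703]
tool_rot: [-0.24, 0.971, 0.001, 0.001]
ft_force: [0.2, -0.5, -1.1]
grip_width: 0.013
grasp_force: 59.1
```

Emit:
drive_tool:
  increments:
    - [[0, 0, -0.7], [0, 0, 0], 0]
    - [[0, 0, -0.7], [0, 0, 0], 0]
    - [[0, 0, 0], [0, 0, 0], 0]

```text
clock: 10.73
eef_pos: [0.6299, -0.0716, 0.0688]
tool_rot: [-0.24, 0.971, 0.001, 0.001]
ft_force: [-0.9, -0.7, -0.2]
grip_width: 0.0126
grasp_force: 59.1
```

Emit:
drive_tool:
  increments:
    - [[0, 0, -0.5], [0, 0, 0], 0]
    - [[0, 0, -0.5], [0, 0, 0], 0]
    - [[0, 0, 0], [0, 0, 0], 0]

```text
clock: 10.98
eef_pos: [0.6298, -0.0717, 0.0679]
tool_rot: [-0.24, 0.971, 0.0, 0.001]
ft_force: [-0.8, -1.6, -1.3]
grip_width: 0.013
grasp_force: 59.3
```

Emit:
drive_tool:
  increments:
    - [[-0.3, -0.4, -0.6], [0, 0, 0], 0]
    - [[0, 0, -0.6], [0, 0, 0], 0]
    - [[0, 0, 0], [0, 0, 0], 0]

```text
clock: 11.23
eef_pos: [0.6296, -0.072, 0.0665]
tool_rot: [-0.24, 0.971, 0.001, 0.001]
ft_force: [-2.1, -1.0, -1.2]
grip_width: 0.0129
grasp_force: 59.2
```

Emit:
drive_tool:
  increments:
    - [[0, 0, -0.6], [0, 0, 0], 0]
    - [[0, 0, -0.6], [0, 0, 0], 0]
    - [[0, 0, 0], [0, 0, 0], 0]

```text
clock: 11.48
eef_pos: [0.6295, -0.072, 0.0653]
tool_rot: [-0.24, 0.971, 0.001, 0.001]
ft_force: [-1.4, -1.4, -1.2]
grip_width: 0.0128
grasp_force: 59.2
```

The head is in the square part of the socket. Going deeper, stopping short of the dog.

Emit:
drive_tool:
  increments:
    - [[-0.3, -0.2, -1], [0, 0, 0], 0]
    - [[0, 0, -1], [0, 0, 0], 0]
    - [[0, 0, -1], [0, 0, 0], 0]
    - [[0, 0, 0], [0, 0, 0], 0]

```text
clock: 11.82
eef_pos: [0.6295, -0.0721, 0.0623]
tool_rot: [-0.24, 0.971, 0.001, 0.001]
ft_force: [-1.3, -1.5, -1.8]
grip_width: 0.0131
grasp_force: 59.2
```

Emit:
drive_tool:
  increments:
    - [[0, 0, -1], [0, 0, 0], 0]
    - [[0, 0, -1], [0, 0, 0], 0]
    - [[0, 0, -1], [0, 0, 0], 0]
    - [[0, 0, 0], [0, 0, 0], 0]

```text
clock: 12.15
eef_pos: [0.6295, -0.0721, 0.0593]
tool_rot: [-0.24, 0.971, 0.001, 0.001]
ft_force: [-1.1, -1.0, -0.6]
grip_width: 0.013
grasp_force: 59.2
```

```bash
python3 -c "
from h import *;st()"
```

```text
t 12.15 [629.5 -72.1  59.3] yaw 207.79 tz [ 0.0021  0.0017 -1.    ] j [-0.11  0.62  0.12  1.07  0.   -0.6 ] f [-1.1 -1.  -0.6] tq [-0.23  0.45 -0.03] g 0.0130 59
```

Emit:
drive_tool:
  increments:
    - [[0, 0, 0], [0, 0, -6], 0]
    - [[0, 0, 0], [0, 0, -6], 0]
    - [[0, 0, 0], [0, 0, -6], 0]
    - [[0, 0, 0], [0, 0, -6], 0]
    - [[0, 0, 0], [0, 0, 0], 0]

```text
clock: 12.57
eef_pos: [0.6289, -0.0718, 0.0594]
tool_rot: [-0.032, 0.999, 0.001, 0.001]
ft_force: [-2.4, 0.2, -1.3]
grip_width: 0.0126
grasp_force: 59.2
```

```bash
python3 -c "
from h import *;st()"
```

```text
t 12.57 [628.9 -71.8  59.4] yaw 183.71 tz [ 0.0015  0.0012 -1.    ] j [-0.11  0.61  0.12  1.07  0.   -0.18] f [-2.4  0.2 -1.3] tq [0.01 0.72 0.07] g 0.0126 59
```

Emit:
drive_tool:
  increments:
    - [[0, 0, 0], [0, 0, -6], 0]
    - [[0, 0, 0], [0, 0, -6], 0]
    - [[0, 0, 0], [0, 0, -6], 0]
    - [[0, 0, 0], [0, 0, -6], 0]
    - [[0, 0, 0], [0, 0, -6], 0]
    - [[0, 0, 0], [0, 0, -6], 0]
    - [[0, 0, 0], [0, 0, 0], 0]

```text
clock: 13.15
eef_pos: [0.629, -0.0713, 0.0593]
tool_rot: [0.277, 0.961, 0.0, 0.001]
ft_force: [-3.8, 0.8, -1.1]
grip_width: 0.0128
grasp_force: 59.2
```

Emit:
drive_tool:
  increments:
    - [[0, 0, 0], [0, 0, -6], 0]
    - [[0, 0, 0], [0, 0, -6], 0]
    - [[0, 0, 0], [0, 0, -6], 0]
    - [[0, 0, 0], [0, 0, -6], 0]
    - [[0, 0, 0], [0, 0, -6], 0]
    - [[0, 0, 0], [0, 0, -6], 0]
    - [[0, 0, 0], [0, 0, 0], 0]
    - [[0, 0, 0], [0, 0, 0], 0]

```text
clock: 13.82
eef_pos: [0.6294, -0.0709, 0.0594]
tool_rot: [0.558, 0.83, 0.0, 0.0]
ft_force: [-2.4, 3.7, -1.8]
grip_width: 0.0132
grasp_force: 59.1
```

```bash
python3 -c "
from h import *;st()"
```

```text
t 13.82 [629.4 -70.9  59.4] yaw 112.15 tz [ 9.e-04 -4.e-04 -1.e+00] j [-0.11  0.62  0.12  1.07 -0.    1.07] f [-2.4  3.7 -1.8] tq [0.95 0.51 0.04] g 0.0132 59
```

Emit:
drive_tool:
  increments:
    - [[-0.3, 0.5, 0], [0, 0, 5], 0]
    - [[0, 0, 0], [0, 0, 0], 0]
    - [[0, 0, 1], [0, 0, 0], 0]
    - [[0, 0, 2], [0, 0, 0], 0]
    - [[0, 0, 3], [0, 0, 0], 0]
    - [[0, 0, 3], [0, 0, 0], 0]
    - [[0, 0, 3], [0, 0, 0], 0]
    - [[0, 0, 5], [0, 0, 0], 0]

```text
clock: 14.48
eef_pos: [0.6301, -0.0726, 0.0774]
tool_rot: [0.524, 0.851, -0.001, 0.003]
ft_force: [-0.4, -0.6, -1.9]
grip_width: 0.0129
grasp_force: 59.1
```

Emit:
drive_tool:
  increments:
    - [[0, 0, 6], [0, 0, 0], 0]
    - [[0, 0, 6], [0, 0, 0], 0]
    - [[0, 0, 0], [0, 0, 0], 0]

```text
clock: 14.73
eef_pos: [0.6308, -0.0722, 0.091]
tool_rot: [0.524, 0.852, 0.0, 0.003]
ft_force: [1.1, -0.8, -0.7]
grip_width: 0.013
grasp_force: 59.1
```

Emit:
drive_tool:
  increments:
    - [[-8, -12.8, 0], [0, 0, 6.07], 0]
    - [[-8, -12.8, 0], [0, 0, 6.07], 0]
    - [[-8, -12.8, 0], [0, 0, 6.07], 0]
    - [[-8, -12.8, 0], [0, 0, 6.07], 0]
    - [[-8, -12.8, 0], [0, 0, 6.07], 0]
    - [[-8, -12.8, 0], [0, 0, 6.07], 0]
    - [[-8, -12.8, 0], [0, 0, 6.07], 0]
    - [[-8, -12.8, 0], [0, 0, 6.07], 0]

```text
clock: 15.4
eef_pos: [0.565, -0.1749, 0.0889]
tool_rot: [0.125, 0.992, -0.0, 0.002]
ft_force: [-0.3, 0.3, -1.8]
grip_width: 0.0129
grasp_force: 59.1
```

Emit:
drive_tool:
  increments:
    - [[-8, -12.8, 0], [0, 0, 6.07], 0]
    - [[-8, -12.8, 0], [0, 0, 6.07], 0]
    - [[0, 0, 0], [0, 0, 0], 0]
    - [[0, 0, 0], [0, 0, 0], 0]
    - [[0, 0, 0], [0, 0, 0], 0]

```text
clock: 15.82
eef_pos: [0.5497, -0.1995, 0.0889]
tool_rot: [0.023, 1.0, 0.0, 0.002]
ft_force: [-0.4, 0.3, -1.4]
grip_width: 0.0128
grasp_force: 59.1
```

```bash
python3 - <<'E'
from h import *;from workcell import *
o=st();s=camera("scene");t=camera("top")
a=cv2.resize(s["image"][225:300,335:410,::-1],(560,560),interpolation=2);b=cv2.resize(t["image"][190:250,330:410,::-1],(240,180),interpolation=2)
c=np.zeros((560,800,3),np.uint8);c[:,:560]=a;c[:180,560:]=b
cv2.imwrite("pics/h2.png",cv2.convertScaleAbs(c,alpha=1.4))
M=R.from_quat(o["tool_rot"]).as_matrix();k=o["eef_pos"]-M[:,0]*.0012-[0,0,.0367];print((k*1e3).round(1),(proj(s,k)-[335,225])*560/75)
E
```

```text
t 15.82 [ 549.7 -199.5   88.9] yaw 177.40 tz [ 3.6e-03  3.0e-04 -1.0e+00] j [-0.35  0.5  -0.    1.07  0.   -0.3 ] f [-0.4  0.3 -1.4] tq [-0.01 -0.05  0.  ] g 0.0128 59
[ 550.9 -199.6   52.2] [295.43688249 357.1963229 ]
```

View pics/h2.png

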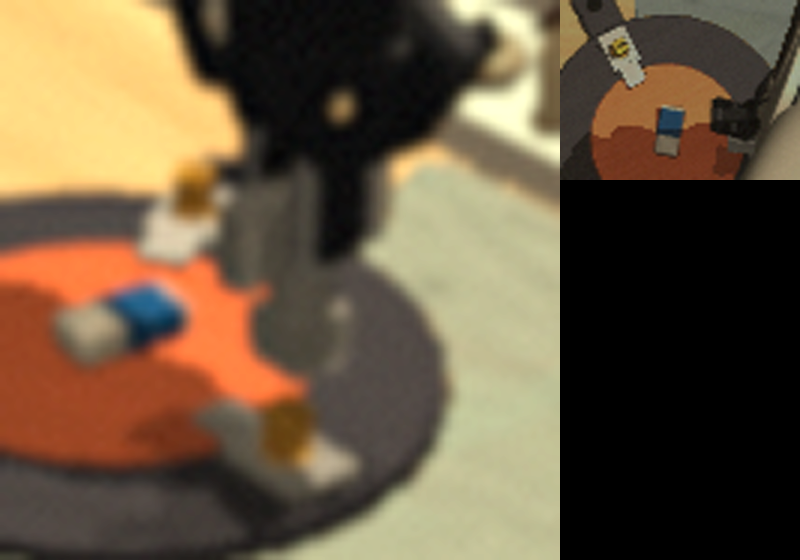

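Screw a's groove is now turned (top inset). At b, the socket centre is at crop u≈295 and the screw at ≈289, so I'll shift about 1.2 mm and descend.

Emit:
drive_tool:
  increments:
    - [[-0.6, 1.1, -4], [0, 0, 0.2], 0]
    - [[0, 0, -5], [0, 0, 0], 0]
    - [[0, 0, -4], [0, 0, 0], 0]
    - [[0, 0, -2], [0, 0, 0], 0]
    - [[0, 0, -1], [0, 0, 0], 0]
    - [[0, 0, 0], [0, 0, 0], 0]
    - [[0, 0, 0], [0, 0, 0], 0]

```text
clock: 16.5
eef_pos: [0.5487, -0.1985, 0.0726]
tool_rot: [0.02, 1.0, 0.0, 0.001]
ft_force: [0.4, 0.8, -2.0]
grip_width: 0.0128
grasp_force: 59.1
```

Emit:
drive_tool:
  increments:
    - [[0, 0, -0.7], [0, 0, 0], 0]
    - [[0, 0, -0.7], [0, 0, 0], 0]
    - [[0, 0, 0], [0, 0, 0], 0]

```text
clock: 16.75
eef_pos: [0.5487, -0.1986, 0.0713]
tool_rot: [0.02, 1.0, 0.0, 0.002]
ft_force: [0.5, -0.1, -1.4]
grip_width: 0.013
grasp_force: 59.1
```

Emit:
drive_tool:
  increments:
    - [[0, 0, -0.7], [0, 0, 0], 0]
    - [[0, 0, -0.7], [0, 0, 0], 0]
    - [[0, 0, 0], [0, 0, 0], 0]

```text
clock: 17.0
eef_pos: [0.5486, -0.1985, 0.0697]
tool_rot: [0.02, 1.0, 0.0, 0.001]
ft_force: [-0.8, -0.1, -0.5]
grip_width: 0.0129
grasp_force: 59.1
```

Emit:
drive_tool:
  increments:
    - [[0, 0, -0.7], [0, 0, 0], 0]
    - [[0, 0, -0.7], [0, 0, 0], 0]
    - [[0, 0, 0], [0, 0, 0], 0]

```text
clock: 17.25
eef_pos: [0.5485, -0.1985, 0.0683]
tool_rot: [0.02, 1.0, 0.0, 0.001]
ft_force: [-0.1, 0.9, -1.2]
grip_width: 0.0128
grasp_force: 59.1
```

Emit:
drive_tool:
  increments:
    - [[0, 0, -0.6], [0, 0, 0], 0]
    - [[0, 0, -0.6], [0, 0, 0], 0]
    - [[0, 0, 0], [0, 0, 0], 0]

```text
clock: 17.5
eef_pos: [0.5486, -0.1985, 0.0671]
tool_rot: [0.02, 1.0, 0.0, 0.001]
ft_force: [0.7, 0.2, -1.1]
grip_width: 0.0132
grasp_force: 59.1
```

Emit:
drive_tool:
  increments:
    - [[0, 0, -0.6], [0, 0, 0], 0]
    - [[0, 0, -0.6], [0, 0, 0], 0]
    - [[0, 0, 0], [0, 0, 0], 0]

```text
clock: 17.75
eef_pos: [0.5486, -0.1985, 0.0659]
tool_rot: [0.02, 1.0, 0.0, 0.001]
ft_force: [0.3, -0.1, -0.3]
grip_width: 0.013
grasp_force: 59.1
```

```bash
python3 -c "
from h import *;st()"
```

```text
t 17.75 [ 548.6 -198.5   65.9] yaw 177.69 tz [ 2.7e-03  3.0e-04 -1.0e+00] j [-0.35  0.52 -0.03  1.02  0.   -0.31] f [ 0.3 -0.1 -0.3] tq [0.   0.   0.01] g 0.0130 59
```

Emit:
drive_tool:
  increments:
    - [[0, 0, -1], [0, 0, 0], 0]
    - [[0, 0, -1], [0, 0, 0], 0]
    - [[0, 0, -1], [0, 0, 0], 0]
    - [[0, 0, 0], [0, 0, 0], 0]

```text
clock: 18.08
eef_pos: [0.5485, -0.1984, 0.0627]
tool_rot: [0.02, 1.0, 0.0, 0.001]
ft_force: [1.2, 0.8, -0.9]
grip_width: 0.0128
grasp_force: 59.1
```

Emit:
drive_tool:
  increments:
    - [[0, 0, -1], [0, 0, 0], 0]
    - [[0, 0, -1], [0, 0, 0], 0]
    - [[0, 0, -1], [0, 0, 0], 0]
    - [[0, 0, -0.5], [0, 0, 0], 0]
    - [[0, 0, 0], [0, 0, 0], 0]

```text
clock: 18.5
eef_pos: [0.5486, -0.1985, 0.0594]
tool_rot: [0.02, 1.0, 0.0, 0.001]
ft_force: [0.0, -1.0, -2.3]
grip_width: 0.0128
grasp_force: 59.1
```

Emit:
drive_tool:
  increments:
    - [[0, 0, 0], [0, 0, -6], 0]
    - [[0, 0, 0], [0, 0, -6], 0]
    - [[0, 0, 0], [0, 0, -6], 0]
    - [[0, 0, 0], [0, 0, -6], 0]
    - [[0, 0, 0], [0, 0, 0], 0]

```text
clock: 18.92
eef_pos: [0.5482, -0.1978, 0.0593]
tool_rot: [0.228, 0.974, 0.0, 0.001]
ft_force: [-0.3, 2.8, -0.4]
grip_width: 0.0129
grasp_force: 59.1
```

```bash
python3 -c "
from h import *;st()"
```

```text
t 18.92 [ 548.2 -197.8   59.3] yaw 153.62 tz [ 1.8e-03  4.0e-04 -1.0e+00] j [-0.35  0.53 -0.04  1.    0.    0.11] f [-0.3  2.8 -0.4] tq [ 0.48  0.27 -0.03] g 0.0129 59
```

Emit:
drive_tool:
  increments:
    - [[0, 0.2, 0], [0, 0, -6], 0]
    - [[0, 0.1, 0], [0, 0, -6], 0]
    - [[0.1, 0.1, 0], [0, 0, -6], 0]
    - [[0.1, 0.1, 0], [0, 0, -6], 0]
    - [[0.1, 0.1, 0], [0, 0, -6], 0]
    - [[0.1, 0.1, 0], [0, 0, -6], 0]
    - [[0, 0, 0], [0, 0, 0], 0]

```text
clock: 19.5
eef_pos: [0.5486, -0.1973, 0.0593]
tool_rot: [0.517, 0.856, -0.0, 0.001]
ft_force: [-0.7, 1.3, -1.0]
grip_width: 0.0126
grasp_force: 59.1
```

Emit:
drive_tool:
  increments:
    - [[0.1, 0.1, 0], [0, 0, -6], 0]
    - [[0.1, 0.1, 0], [0, 0, -6], 0]
    - [[0.1, 0.1, 0], [0, 0, -6], 0]
    - [[0.1, 0, 0], [0, 0, -6], 0]
    - [[0.1, 0, 0], [0, 0, -6], 0]
    - [[0.1, 0, 0], [0, 0, -6], 0]
    - [[0, 0, 0], [0, 0, 0], 0]
    - [[0, 0, 0], [0, 0, 0], 0]

```text
clock: 20.17
eef_pos: [0.5493, -0.1971, 0.0593]
tool_rot: [0.755, 0.656, -0.001, 0.0]
ft_force: [-2.1, 2.5, -1.0]
grip_width: 0.0126
grasp_force: 59.1
```

```bash
python3 -c "
from h import *;st()"
```

```text
t 20.17 [ 549.3 -197.1   59.3] yaw 82.01 tz [-9.e-04 -2.e-03 -1.e+00] j [-0.34  0.53 -0.04  1.01 -0.    1.37] f [-2.1  2.5 -1. ] tq [0.57 0.35 0.03] g 0.0126 59
```

Emit:
drive_tool:
  increments:
    - [[-0.2, 0.3, 0], [0, 0, 5], 0]
    - [[0, 0, 0], [0, 0, 0], 0]
    - [[0, 0, 1], [0, 0, 0], 0]
    - [[0, 0, 2], [0, 0, 0], 0]
    - [[0, 0, 3], [0, 0, 0], 0]
    - [[0, 0, 3], [0, 0, 0], 0]
    - [[0, 0, 3], [0, 0, 0], 0]
    - [[0, 0, 5], [0, 0, 0], 0]

```text
clock: 20.83
eef_pos: [0.5498, -0.1976, 0.077]
tool_rot: [0.727, 0.686, -0.001, 0.002]
ft_force: [0.3, 0.7, -1.4]
grip_width: 0.0131
grasp_force: 59.1
```

Emit:
drive_tool:
  increments:
    - [[0, 0, 6], [0, 0, 0], 0]
    - [[0, 0, 6], [0, 0, 0], 0]
    - [[0, 0, 0], [0, 0, 0], 0]

```text
clock: 21.08
eef_pos: [0.5508, -0.1978, 0.0906]
tool_rot: [0.727, 0.686, -0.0, 0.003]
ft_force: [0.5, 0.9, -1.0]
grip_width: 0.013
grasp_force: 59.1
```

Emit:
drive_tool:
  increments:
    - [[-7.6, 13.4, 0], [0, 0, 6.07], 0]
    - [[-7.6, 13.4, 0], [0, 0, 6.07], 0]
    - [[-7.6, 13.4, 0], [0, 0, 6.07], 0]
    - [[-7.6, 13.4, 0], [0, 0, 6.07], 0]
    - [[-7.6, 13.4, 0], [0, 0, 6.07], 0]
    - [[-7.6, 13.4, 0], [0, 0, 6.07], 0]
    - [[-7.6, 13.4, 0], [0, 0, 6.07], 0]
    - [[-7.6, 13.4, 0], [0, 0, 6.07], 0]

```text
clock: 21.75
eef_pos: [0.4884, -0.0895, 0.0888]
tool_rot: [0.378, 0.926, -0.0, 0.002]
ft_force: [0.2, 0.5, -0.9]
grip_width: 0.013
grasp_force: 59.1
```

Emit:
drive_tool:
  increments:
    - [[-7.6, 13.4, 0], [0, 0, 6.07], 0]
    - [[-7.6, 13.4, 0], [0, 0, 6.07], 0]
    - [[0, 0, 0], [0, 0, 0], 0]
    - [[0, 0, 0], [0, 0, 0], 0]
    - [[0, 0, 0], [0, 0, 0], 0]

```text
clock: 22.17
eef_pos: [0.4742, -0.0636, 0.0889]
tool_rot: [0.282, 0.96, -0.0, 0.002]
ft_force: [0.4, -1.2, -0.5]
grip_width: 0.013
grasp_force: 59.1
```

```bash
python3 - <<'E'
from h import *;from workcell import *
o=st();s=camera("scene");t=camera("top")
a=cv2.resize(s["image"][215:290,270:345,::-1],(560,560),interpolation=2);b=cv2.resize(t["image"][185:265,330:410,::-1],(240,240),interpolation=2)
c=np.zeros((560,800,3),np.uint8);c[:,:560]=a;c[:240,560:]=b
cv2.imwrite("pics/h3.png",cv2.convertScaleAbs(c,alpha=1.4))
M=R.from_quat(o["tool_rot"]).as_matrix();k=o["eef_pos"]-M[:,0]*.0012-[0,0,.0367];print((k*1e3).round(1),(proj(s,k)-[270,215])*560/75)
E
```

```text
t 22.17 [474.2 -63.6  88.9] yaw 147.29 tz [ 0.004  -0.0018 -1.    ] j [-0.13  0.31 -0.3   0.96 -0.    0.44] f [ 0.4 -1.2 -0.5] tq [0.02 0.03 0.02] g 0.0130 59
[475.2 -64.3  52.2] [299.21742962 340.5002939 ]
```

View pics/h3.png

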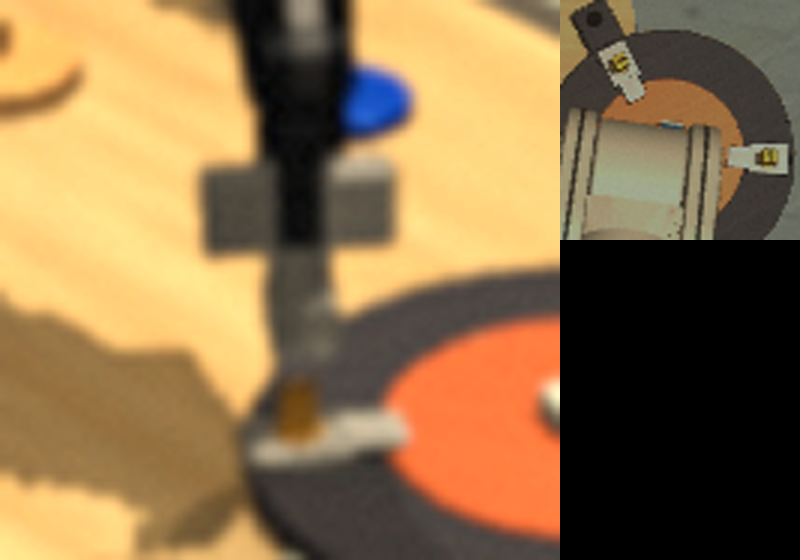

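Socket and screw line up sideways in the scene view (both at crop u≈301). The top inset shows a and b turned. Descending with a small correction.

Emit:
drive_tool:
  increments:
    - [[-0.5, 0.7, -4], [0, 0, 0.4], 0]
    - [[0, 0, -5], [0, 0, 0], 0]
    - [[0, 0, -4], [0, 0, 0], 0]
    - [[0, 0, -2], [0, 0, 0], 0]
    - [[0, 0, -1], [0, 0, 0], 0]
    - [[0, 0, 0], [0, 0, 0], 0]
    - [[0, 0, 0], [0, 0, 0], 0]

```text
clock: 22.85
eef_pos: [0.473, -0.0625, 0.0725]
tool_rot: [0.277, 0.961, -0.0, 0.001]
ft_force: [0.3, 0.9, -0.7]
grip_width: 0.0129
grasp_force: 59.1
```

Emit:
drive_tool:
  increments:
    - [[0, 0, -0.7], [0, 0, 0], 0]
    - [[0, 0, -0.7], [0, 0, 0], 0]
    - [[0, 0, 0], [0, 0, 0], 0]

```text
clock: 23.1
eef_pos: [0.473, -0.0625, 0.0712]
tool_rot: [0.277, 0.961, -0.0, 0.002]
ft_force: [-0.9, 0.5, -1.1]
grip_width: 0.013
grasp_force: 59.1
```

Emit:
drive_tool:
  increments:
    - [[0, 0, -0.7], [0, 0, 0], 0]
    - [[0, 0, -0.7], [0, 0, 0], 0]
    - [[0, 0, 0], [0, 0, 0], 0]

```text
clock: 23.35
eef_pos: [0.4729, -0.0625, 0.0696]
tool_rot: [0.277, 0.961, -0.0, 0.001]
ft_force: [-1.3, 0.5, -0.0]
grip_width: 0.0128
grasp_force: 59.1
```

Emit:
drive_tool:
  increments:
    - [[0, 0, -0.7], [0, 0, 0], 0]
    - [[0, 0, -0.7], [0, 0, 0], 0]
    - [[0, 0, 0], [0, 0, 0], 0]

```text
clock: 23.6
eef_pos: [0.4728, -0.0626, 0.0682]
tool_rot: [0.277, 0.961, -0.0, 0.001]
ft_force: [0.1, -0.4, -0.7]
grip_width: 0.013
grasp_force: 59.1
```

Emit:
drive_tool:
  increments:
    - [[0, 0, -0.6], [0, 0, 0], 0]
    - [[0, 0, -0.6], [0, 0, 0], 0]
    - [[0, 0, 0], [0, 0, 0], 0]

```text
clock: 23.85
eef_pos: [0.4727, -0.0627, 0.067]
tool_rot: [0.277, 0.961, -0.0, 0.001]
ft_force: [0.5, -1.1, -2.1]
grip_width: 0.013
grasp_force: 59.2
```

Emit:
drive_tool:
  increments:
    - [[0, 0, -0.6], [0, 0, 0], 0]
    - [[0, 0, -0.6], [0, 0, 0], 0]
    - [[0, 0, 0], [0, 0, 0], 0]

```text
clock: 24.1
eef_pos: [0.4728, -0.0627, 0.0658]
tool_rot: [0.277, 0.961, -0.0, 0.001]
ft_force: [-0.8, -1.3, -1.7]
grip_width: 0.0129
grasp_force: 59.1
```

```bash
python3 -c "
from h import *;st()"
```

```text
t 24.10 [472.8 -62.7  65.8] yaw 147.78 tz [ 0.0022 -0.0016 -1.    ] j [-0.13  0.34 -0.33  0.9  -0.    0.43] f [-0.8 -1.3 -1.7] tq [-0.36  0.17  0.02] g 0.0129 59
```

Emit:
drive_tool:
  increments:
    - [[0, -0.2, -1], [0, 0, 0], 0]
    - [[0, 0, -1], [0, 0, 0], 0]
    - [[0, 0, -1], [0, 0, 0], 0]
    - [[0, 0, 0], [0, 0, 0], 0]

```text
clock: 24.43
eef_pos: [0.4728, -0.0628, 0.0627]
tool_rot: [0.277, 0.961, -0.0, 0.001]
ft_force: [-0.9, -2.3, -1.2]
grip_width: 0.0126
grasp_force: 59.1
```

Emit:
drive_tool:
  increments:
    - [[0, 0, -1], [0, 0, 0], 0]
    - [[0, 0, -1], [0, 0, 0], 0]
    - [[0, 0, -1], [0, 0, 0], 0]
    - [[0, 0, -0.4], [0, 0, 0], 0]
    - [[0, 0, 0], [0, 0, 0], 0]

```text
clock: 24.85
eef_pos: [0.4728, -0.0628, 0.0593]
tool_rot: [0.277, 0.961, -0.0, 0.001]
ft_force: [-0.1, -2.2, -1.7]
grip_width: 0.0128
grasp_force: 59.1
```

Emit:
drive_tool:
  increments:
    - [[0.1, 0.1, 0], [0, 0, -6], 0]
    - [[0.1, 0.1, 0], [0, 0, -6], 0]
    - [[0.1, 0.1, 0], [0, 0, -6], 0]
    - [[0.1, 0.1, 0], [0, 0, -6], 0]
    - [[0, 0, 0], [0, 0, 0], 0]

```text
clock: 25.27
eef_pos: [0.473, -0.0627, 0.0594]
tool_rot: [0.472, 0.882, -0.001, 0.001]
ft_force: [-1.8, -2.7, -1.0]
grip_width: 0.013
grasp_force: 59.1
```

```bash
python3 -c "
from h import *;st()"
```

```text
t 25.27 [473.  -62.7  59.4] yaw 123.69 tz [ 0.0012 -0.003  -1.    ] j [-0.13  0.35 -0.34  0.89 -0.    0.85] f [-1.8 -2.7 -1. ] tq [-0.79  0.42  0.02] g 0.0130 59
```

Emit:
drive_tool:
  increments:
    - [[0.1, 0, 0], [0, 0, -6], 0]
    - [[0.1, 0, 0], [0, 0, -6], 0]
    - [[0.1, 0, 0], [0, 0, -6], 0]
    - [[0.1, 0, 0], [0, 0, -6], 0]
    - [[0.1, 0, 0], [0, 0, -6], 0]
    - [[0.1, 0, 0], [0, 0, -6], 0]
    - [[0, 0, 0], [0, 0, 0], 0]

```text
clock: 25.85
eef_pos: [0.4737, -0.0624, 0.0594]
tool_rot: [0.72, 0.694, -0.001, 0.001]
ft_force: [-2.3, -3.3, -1.6]
grip_width: 0.0131
grasp_force: 59.2
```

Emit:
drive_tool:
  increments:
    - [[0.1, 0, 0], [0, 0, -6], 0]
    - [[0.1, 0, 0], [0, 0, -6], 0]
    - [[0.1, 0, 0], [0, 0, -6], 0]
    - [[0.1, 0, 0], [0, 0, -6], 0]
    - [[0.1, 0, 0], [0, 0, -6], 0]
    - [[0.1, 0, 0], [0, 0, -6], 0]
    - [[0, 0, 0], [0, 0, 0], 0]
    - [[0, 0, 0], [0, 0, 0], 0]

```text
clock: 26.52
eef_pos: [0.4743, -0.0625, 0.0594]
tool_rot: [0.898, 0.439, -0.002, 0.001]
ft_force: [-1.5, -2.4, -1.4]
grip_width: 0.013
grasp_force: 59.1
```

```bash
python3 -c "
from h import *;st()"
```

```text
t 26.52 [474.3 -62.5  59.4] yaw 52.09 tz [-0.002  -0.0029 -1.    ] j [-0.13  0.35 -0.33  0.89 -0.    2.1 ] f [-1.5 -2.4 -1.4] tq [-0.8   0.37  0.06] g 0.0130 59
```

Emit:
drive_tool:
  increments:
    - [[-0.2, -0.3, 0], [0, 0, 5], 0]
    - [[0, 0, 0], [0, 0, 0], 0]
    - [[0, 0, 1], [0, 0, 0], 0]
    - [[0, 0, 2], [0, 0, 0], 0]
    - [[0, 0, 3], [0, 0, 0], 0]
    - [[0, 0, 3], [0, 0, 0], 0]
    - [[0, 0, 3], [0, 0, 0], 0]
    - [[0, 0, 5], [0, 0, 0], 0]

```text
clock: 27.18
eef_pos: [0.4748, -0.0622, 0.077]
tool_rot: [0.88, 0.476, -0.001, 0.001]
ft_force: [-1.1, 0.6, -1.3]
grip_width: 0.0128
grasp_force: 59.1
```

Emit:
drive_tool:
  increments:
    - [[0, 0, 8], [0, 0, 0], 0]
    - [[0, 0, 8], [0, 0, 0], 0]
    - [[4.4, 15, 0], [0, 0, 6.46], 0]
    - [[4.4, 15, 0], [0, 0, 6.46], 0]
    - [[4.4, 15, 0], [0, 0, 6.46], 0]
    - [[4.4, 15, 0], [0, 0, 6.46], 0]
    - [[4.4, 15, 0], [0, 0, 6.46], 0]
    - [[4.4, 15, 0], [0, 0, 6.46], 0]

```text
clock: 27.85
eef_pos: [0.5014, 0.0282, 0.0936]
tool_rot: [0.67, 0.742, -0.0, 0.002]
ft_force: [-0.0, 0.5, -1.1]
grip_width: 0.0129
grasp_force: 59.1
```

Emit:
drive_tool:
  increments:
    - [[4.4, 15, 0], [0, 0, 6.46], 0]
    - [[4.4, 15, 0], [0, 0, 6.46], 0]
    - [[4.4, 15, 0], [0, 0, 6.46], 0]
    - [[4.4, 15, 0], [0, 0, 6.46], 0]
    - [[4.4, 15, 0], [0, 0, 6.46], 0]
    - [[4.4, 15, 0], [0, 0, 6.46], 0]
    - [[4.4, 15, 0], [0, 0, 6.46], 0]
    - [[4.4, 15, 0], [0, 0, 6.46], 0]

```text
clock: 28.52
eef_pos: [0.5365, 0.1484, 0.0935]
tool_rot: [0.279, 0.96, 0.0, 0.002]
ft_force: [0.1, 0.3, -1.0]
grip_width: 0.0128
grasp_force: 59.1
```

Emit:
drive_tool:
  increments:
    - [[4.4, 15, 0], [0, 0, 6.46], 0]
    - [[4.4, 15, 0], [0, 0, 6.46], 0]
    - [[4.4, 15, 0], [0, 0, 6.46], 0]
    - [[4.4, 15, 0], [0, 0, 6.46], 0]
    - [[4.4, 15, 0], [0, 0, 6.46], 0]
    - [[4.4, 15, 0], [0, 0, 6.46], 0]
    - [[0, 0, 0], [0, 0, 0], 0]
    - [[0, 0, 0], [0, 0, 0], 0]

```text
clock: 29.18
eef_pos: [0.5625, 0.238, 0.093]
tool_rot: [-0.052, 0.999, 0.0, 0.002]
ft_force: [-0.2, 0.7, -0.7]
grip_width: 0.0126
grasp_force: 59.1
```

```bash
python3 - <<'E'
from h import *;from workcell import *
o=st();s=camera("scene");t=camera("top")
a=cv2.resize(s["image"][170:245,230:305,::-1],(400,400),interpolation=2);b=cv2.resize(t["image"][190:280,325:410,::-1],(400,424),interpolation=2)
c=np.zeros((424,800,3),np.uint8);c[:400,:400]=a;c[:,400:]=b
cv2.imwrite("pics/h4.png",cv2.convertScaleAbs(c,alpha=1.5))
M=R.from_quat(o["tool_rot"]).as_matrix();k=o["eef_pos"]-M[:,0]*.0012-[0,0,.0367];print((k*1e3).round(1),(proj(s,k)-[230,170])*400/75)
E
```

```text
t 29.18 [562.5 238.   93. ] yaw 185.95 tz [ 3.4e-03  7.0e-04 -1.0e+00] j [ 0.4   0.54  0.09  1.11 -0.    0.3 ] f [-0.2  0.7 -0.7] tq [-0.    0.08 -0.01] g 0.0126 59
[563.7 238.2  56.3] [200.68222922 201.50421777]
```

View pics/h4.png

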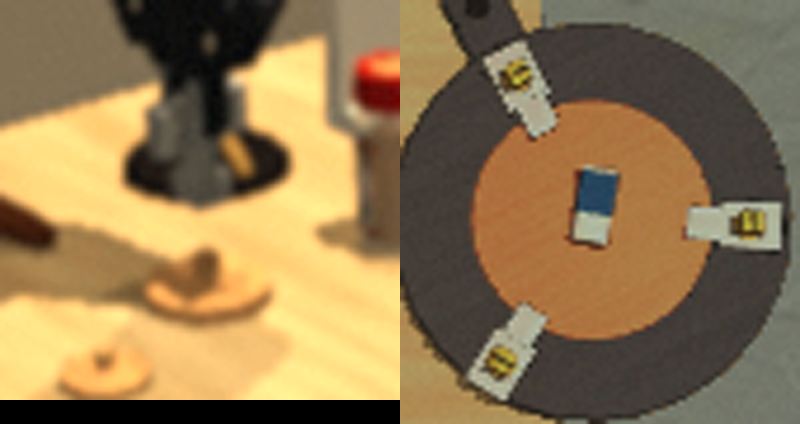

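The eraser is undisturbed, the grooves on all three screws have turned, and the key hovers over its post. Lowering it.

Emit:
drive_tool:
  increments:
    - [[0.7, 0, -6], [0, 0, 0.4], 0]
    - [[0, 0, -8], [0, 0, 0], 0]
    - [[0, 0, -8], [0, 0, 0], 0]
    - [[0, 0, -4], [0, 0, 0], 0]
    - [[0, 0, 0], [0, 0, 0], 0]
    - [[0, 0, 0], [0, 0, 0], 0]

```text
clock: 29.78
eef_pos: [0.5626, 0.237, 0.0657]
tool_rot: [-0.056, 0.998, -0.0, 0.001]
ft_force: [-0.2, 1.2, -1.5]
grip_width: 0.013
grasp_force: 59.1
```

Emit:
drive_tool:
  increments:
    - [[0, 0, -1.5], [0, 0, 0], 0]
    - [[0, 0, -1.5], [0, 0, 0], 0]
    - [[0, 0, -1], [0, 0, 0], 0]
    - [[0, 0, 0], [0, 0, 0], 0]
    - [[0, 0, 0], [0, 0, 0], 0]

```text
clock: 30.2
eef_pos: [0.5631, 0.2374, 0.0626]
tool_rot: [-0.056, 0.998, 0.0, 0.002]
ft_force: [-0.1, 0.2, -1.4]
grip_width: 0.0128
grasp_force: 59.1
```

Emit:
drive_tool:
  increments:
    - [[0, 0.3, -1], [0, 0, 0], 0]
    - [[0, 0, -1], [0, 0, 0], 0]
    - [[0, 0, -1], [0, 0, 0], 0]
    - [[0, 0, -1], [0, 0, 0], 0]
    - [[0, 0, 0], [0, 0, 0], 0]

```text
clock: 30.62
eef_pos: [0.563, 0.2379, 0.0583]
tool_rot: [-0.056, 0.998, 0.0, 0.001]
ft_force: [0.4, 0.8, -1.5]
grip_width: 0.013
grasp_force: 59.1
```

Emit:
drive_tool:
  increments:
    - [[0, 0, -1], [0, 0, 0], 0]
    - [[0, 0, -1], [0, 0, 0], 0]
    - [[0, 0, 0], [0, 0, 0], 0]

```text
clock: 30.87
eef_pos: [0.563, 0.2379, 0.0564]
tool_rot: [-0.056, 0.998, 0.0, 0.001]
ft_force: [0.1, 1.2, -2.7]
grip_width: 0.0129
grasp_force: 59.1
```

Emit:
drive_tool:
  increments:
    - [[0, 0, -1.5], [0, 0, 0], 0]
    - [[0, 0, -1.5], [0, 0, 0], 0]
    - [[0, 0, -1.5], [0, 0, 0], 0]
    - [[0, 0, -1.5], [0, 0, 0], 0]
    - [[0, 0, 0], [0, 0, 0], 0]

```text
clock: 31.28
eef_pos: [0.563, 0.2379, 0.0502]
tool_rot: [-0.056, 0.998, 0.0, 0.001]
ft_force: [0.5, 2.0, -2.0]
grip_width: 0.0131
grasp_force: 59.1
```

Emit:
drive_tool:
  increments:
    - [[0, 0, -0.5], [0, 0, 0], 0]
    - [[0, 0, -0.5], [0, 0, 0], 0]
    - [[0, 0, -0.5], [0, 0, 0], 0]
    - [[0, 0, 0], [0, 0, 0], 0]

```text
clock: 31.62
eef_pos: [0.5631, 0.2379, 0.0491]
tool_rot: [-0.056, 0.998, 0.0, 0.001]
ft_force: [-0.2, 2.5, -0.2]
grip_width: 0.0126
grasp_force: 59.1
```

Emit:
drive_tool:
  increments:
    - [[0, 0, 0], [0, 0, 0], 0.3]
    - [[0, 0, 0], [0, 0, 0], 0.5]
    - [[0, 0, 0], [0, 0, 0], 0.7]
    - [[0, 0, 0], [0, 0, 0], 0.7]
    - [[0, 0, 0], [0, 0, 0], 0.7]
    - [[0, 0, 0], [0, 0, 0], 0.7]

```text
clock: 32.12
eef_pos: [0.5631, 0.2375, 0.0491]
tool_rot: [-0.056, 0.998, 0.0, 0.001]
ft_force: [0.7, 0.6, 0.2]
grip_width: 0.0598
grasp_force: 0.0
```

Emit:
drive_tool:
  increments:
    - [[0, 0, 5], [0, 0, 0], 0.8]
    - [[0, 0, 15], [0, 0, 0], 0.8]
    - [[0, 0, 25], [0, 0, 0], 0.8]
    - [[0, 0, 25], [0, 0, 0], 0.8]
    - [[0, 0, 25], [0, 0, 0], 0.8]
    - [[0, 0, 25], [0, 0, 0], 0.8]
    - [[0, 0, 25], [0, 0, 0], 0.8]
    - [[0, 0, 25], [0, 0, 0], 0.8]

```text
clock: 32.78
eef_pos: [0.5629, 0.2375, 0.2209]
tool_rot: [-0.056, 0.998, 0.0, 0.002]
ft_force: [0.6, 0.5, -0.7]
grip_width: 0.0685
grasp_force: 0.0
```

Emit:
drive_tool:
  increments:
    - [[-25, -20, 0], [0, 0, 0], 0.8]
    - [[-25, -20, 0], [0, 0, 0], 0.8]
    - [[-25, -20, 0], [0, 0, 0], 0.8]
    - [[-25, -20, 0], [0, 0, 0], 0.8]
    - [[-25, -20, 0], [0, 0, 0], 0.8]
    - [[0, 0, 0], [0, 0, 0], 0.8]
    - [[0, 0, 0], [0, 0, 0], 0.8]
    - [[0, 0, 0], [0, 0, 0], 0.8]

```text
clock: 33.45
eef_pos: [0.4389, 0.1379, 0.2199]
tool_rot: [-0.056, 0.998, 0.001, 0.003]
ft_force: [0.4, 0.2, 0.3]
grip_width: 0.0683
grasp_force: 0.0
```

```bash
python3 - <<'E'
from h import *;from workcell import *
import pickle
o=st();t=camera("top");s=camera("scene");t0=pickle.load(open("top0.pkl","rb"))[0];s0=pickle.load(open("scene0.pkl","rb"))[0]
for n,a,b,(y,x) in(("top",t,t0,(slice(205,255),slice(205,255))),("scene",s,s0,(slice(190,245),slice(245,290)))):
    A=cv2.cvtColor(a["image"][y,x],7).astype(np.float64);B=cv2.cvtColor(b["image"][y,x],7).astype(np.float64)
    print(n,np.abs(A-B).mean(),(np.abs(A-B)>25).sum(),cv2.phaseCorrelate(A,B))
    print([ (d["conf"],d["bbox"]) for d in silhouettes("key",a)][:3])
E
```

```text
t 33.45 [438.9 137.9 219.9] yaw 186.37 tz [ 0.0052  0.0015 -1.    ] j [ 0.3   0.16 -0.12  1.28 -0.    0.19] f [0.4 0.2 0.3] tq [ 0.01 -0.07  0.01] g 0.0683 0
top 10.896 365 ((-0.18314586847743541, -0.4084011161880099), 0.13389107616447107)
[(0.67, [221.5, 218.6, 233.0, 234.4])]
scene 19.614545454545453 136 ((0.6597004321218378, -0.04837518941019425), 0.8871972449543504)
[(0.58, [260.2, 197.2, 276.9, 223.7])]
```

```bash
python3 -c "
from workcell import job_done;print(job_done())"
```

```text
the job is handed in; nothing more can be done
None
```

I gave all three screws their quarter turn clockwise (a, then b, then c), put the key back on its stand and handed the job in at about 33.5 s, with no verdict returned; contact forces stayed at a few newtons, but I judged the final screw angles from how far the key turned and a look at the grooves, not a direct reading.

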